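Shut the flip lids along a curved vial rack

TASK

The five vials in the curved grey rack stand with their flip lids open. Run the closed fingertips along the arc of vials, starting at the end where the hinge side of each vial faces (the way the open lids lean back), so that the lids fold shut one after another and all lie flat on their vials. Use a light touch, pick nothing up, leave the rack and the things around it where they are, and finish with the hand clear.

Things in the scene. Friction and masses are not known exactly. Their poses are not given: they have to be found in the camera images.
- rack: Loose grey vial rack, 0.6 kg, 44 mm deep, bent in an arc of 130 mm radius with five clear vials (0 to 4, fixed in it) 36 mm apart along it. Origin on the bench under middle vial 2, z up; the arc's centre lies 130 mm from it along -x; vial 0 is at the +y end, vial 4 at the -y end. Deck 40 mm high, vial rims 56, shut lids' tops 59.5; only open lids stand higher
- seat0 (a point): Fixed point of the rack: the centre of the top face of lid 0 when it is shut (59.5 mm above the bench); axes as the rack's
- seat1 (a point): Fixed point of the rack: the centre of the top face of lid 1 when it is shut (59.5 mm above the bench); axes as the rack's
- seat2 (a point): Fixed point of the rack: the centre of the top face of lid 2 when it is shut (59.5 mm above the bench); axes as the rack's
- seat3 (a point): Fixed point of the rack: the centre of the top face of lid 3 when it is shut (59.5 mm above the bench); axes as the rack's
- seat4 (a point): Fixed point of the rack: the centre of the top face of lid 4 when it is shut (59.5 mm above the bench); axes as the rack's
- lid0 (a joint): White flip lid of vial 0: disc 21 mm across, 3.5 thick, with a lip, 26.5 from hinge to lip end. 0 = shut flat, 1.57 = upright, 2.0 = stop, leaning towards the vial-0 end. Its hinge, square to the row, is 12.5 mm from the vial's centre on the vial-0 side, 2 mm below the shut top: it shuts along the row towards vial 4. 0.3 N at the lip moves it; it stays where left
- lid1 (a joint): White flip lid of vial 1: disc 21 mm across, 3.5 thick, with a lip, 26.5 from hinge to lip end. 0 = shut flat, 1.57 = upright, 2.0 = stop, leaning towards the vial-0 end. Its hinge, square to the row, is 12.5 mm from the vial's centre on the vial-0 side, 2 mm below the shut top: it shuts along the row towards vial 4. 0.3 N at the lip moves it; it stays where left
- lid2 (a joint): White flip lid of vial 2: disc 21 mm across, 3.5 thick, with a lip, 26.5 from hinge to lip end. 0 = shut flat, 1.57 = upright, 2.0 = stop, leaning towards the vial-0 end. Its hinge, square to the row, is 12.5 mm from the vial's centre on the vial-0 side, 2 mm below the shut top: it shuts along the row towards vial 4. 0.3 N at the lip moves it; it stays where left
- lid3 (a joint): White flip lid of vial 3: disc 21 mm across, 3.5 thick, with a lip, 26.5 from hinge to lip end. 0 = shut flat, 1.57 = upright, 2.0 = stop, leaning towards the vial-0 end. Its hinge, square to the row, is 12.5 mm from the vial's centre on the vial-0 side, 2 mm below the shut top: it shuts along the row towards vial 4. 0.3 N at the lip moves it; it stays where left
- lid4 (a joint): White flip lid of vial 4: disc 21 mm across, 3.5 thick, with a lip, 26.5 from hinge to lip end. 0 = shut flat, 1.57 = upright, 2.0 = stop, leaning towards the vial-0 end. Its hinge, square to the row, is 12.5 mm from the vial's centre on the vial-0 side, 2 mm below the shut top: it shuts along the row towards vial 4. 0.3 N at the lip moves it; it stays where left
- marker: Black-capped white marker pen lying flat, 138 mm long, 14 mm high; origin under its middle, pen along its own y. It lies on the hollow side of the arc. Loose; to be left alone
- bottle: Dark brown glass bottle with a black cap, 50 mm across, 106 mm tall, standing behind the arc; origin under its middle. Loose; to be left alone
- dish: Empty clear plastic dish, 56 mm across, 15 mm high; origin under its middle. Loose; to be left alone
- tape: Roll of yellow tape lying flat, 82 mm across, 19 mm high; origin under its middle. Loose; to be left alone
- forceps: Steel forceps lying flat, 122 mm long, 10 mm high; origin under their middle, long side along their own y. Loose; to be left alone

How it is judged:
On the way, in this order (a step that is already met when the one before it is completed fails the run):
1. the lid of vial 0 is folded shut while the next is still open (value of joint lid0 below 0.2 rad and value of joint lid1 above 0.2 rad).
2. the lid of vial 1 is folded shut while the next is still open (value of joint lid1 below 0.2 rad and value of joint lid2 above 0.2 rad).
3. the lid of vial 2 is folded shut while the next is still open (value of joint lid2 below 0.2 rad and value of joint lid3 above 0.2 rad).
4. the lid of vial 3 is folded shut while the next is still open (value of joint lid3 below 0.2 rad and value of joint lid4 above 0.2 rad).
5. the lid of vial 4 is folded shut (value of joint lid4 below 0.2 rad).
At the end, for the whole second after the job is handed in: All five lids are within 0.2 rad (11 degrees) of shut; the rack stands upright, at rest, within 20 mm of where it stood; the marker, bottle, dish, tape and forceps are within 20 mm of where they were (value of joint each of lid0, lid1, lid2, lid3, lid4 below 0.2 rad and distance of each of rack, marker, bottle, dish, tape, forceps from where it was at the start of the episode below 0.02 m and angle between rack's own z axis and vertical below 0.05 rad and linear speed of rack below 0.01 m/s); the robot touches nothing.
It fails at once if the rack is lifted, tipped or shoved more than 25 mm (height (world z) of rack above 0.01 m or angle between rack's own z axis and vertical above 0.15 rad or distance of rack from where it was at the start of the episode above 0.025 m).
It fails at once if the robot presses on the rack, a vial or a lid with more than 30 N (contact force between any of the arm, the fingers and rack above 30 N).
It fails at once if one of the things around the rack is moved more than 25 mm (distance of any of marker, bottle, dish, tape, forceps from where it was at the start of the episode above 0.025 m).
It also fails if it takes over 48 s, if anything falls off the work surface, if the arm or the gripper's body presses on something with over 40 N, if the wrist force passes 120 N, or if a joint passes its speed limit or range.

ROBOT

A 7-joint arm with a two-finger parallel gripper is mounted at the origin on the work surface; the furniture and walls round the work are solid. World frame = base frame: x ahead of the robot, y to its left, z up, the work surface at z = 0. Lengths are in m, angles in rad, forces in N, time in s.
With the tool pointing down it reaches from about 0.4 to 0.875 m from the base axis. Payload 6.5 kg.
Tool frame: the origin (TCP) lies between the finger pads; the fingertips stand 22 mm ahead of it and the grasp point (between the pads) lies 3 mm ahead of it; z points along the fingers, y is the line along which they close (so a half turn about z gives the same grasp; the last joint's range is limited). The gripper opens to 85 mm and grips with 20 to 120 N. Pads are 22 mm wide; open, the fingers measure 114 mm over their backs; the gripper's body (76 mm by 85 mm) begins 54 mm behind the grasp point. The pads swing forward as they close: fully open they stand 13 mm farther back than shut.
Start: joints at [1.205, 0.536, -0.004, 1.538, 0.003, 1.067, -0.071], TCP at [0.192, -0.621, 0.253] pointing down, gripper open.
Joint ranges: [-2.7, 2.7], [-0.37, 2.16], [-1.27, 1.26], [0.24, 2.4], [-1.31, 4.45], [0.19, 1.91], [-2.76, 2.76]. Speed limits (rad/s): [2.39, 2.39, 3.14, 3.14, 3.14, 3.14, 3.14].

INTERFACE

Orientations are given as [roll, pitch, yaw] about the fixed x, y, z axes, in that order (R = Rz(yaw) Ry(pitch) Rx(roll)).
In Python, from rig import monitor, imaging, job gives the robot as it stands. The module is installed in compiled form; this text tells all that it offers.
- The arm moves only by the tool move_arm, never from a script. Its argument "motion" is one flat list of numbers, 4 for each row, row after row: the shift along the world's x, y, z in cm, then the turn about the world's z in degrees. A call has 1 to 12 rows; each row is the pose to reach, as a shift and turn from the pose commanded when the call began; what a row does not reach only later rows make up. A row lasts 1/8 s, in which the tool goes at most 62.5 mm and 10.7 degrees, less where a joint would pass 70% of its speed; a pose out of reach is approached as far as the arm can. A call with a gripper value outside its range is refused whole. "hand" is the opening, from 0 (shut) to 1 (fully open), set as the call begins (left out, the last holds). The fingers move at their own pace and stop on an object; the grip force is fixed at half the most. Time passes only in rows, so rows that repeat a pose let the fingers close. It gives the time, the measured TCP pose, the force, the opening and the grip force at its end, in the units of the state.
- monitor.read_state(): the state, without advancing time (a new reading comes with each control period).
- imaging.camera(name): name is "scene" or "top" or "wrist"; returns (picture, depth): 420x560x3 uint8, blue, green, red; 420x560 float32, m along the optical axis (not along the pixel's ray), 0 where there is no reading.
- imaging.camera_info(name): a dict with "fx", "fy", "cx", "cy" (pixels), "dist_coeffs" ([k1, k2, p1, p2, k3] as OpenCV has them; the pictures are not rectified), "cam_to_world" (4x4, takes a point from camera to world coordinates); the wrist camera has in their place "mount" (4x4, takes a point from camera to tool coordinates, whose origin is the TCP and whose axes are the flange's). Camera axes: x right, y down, z forward; pixel columns grow to the right and rows downward; lengths in m; the calibration is good to about 2 mm. A picture is of the moment at which its call begins: read the wrist's pose just before it. camera_info takes no time and is no camera call.
- job.job_done(): hands the job in; it is judged then, once.
The state is a dict: "time": time; "joint_pos": joint angles; "qvel": joint speeds; "tau": joint torques, N m; "eef_pos": TCP position; "ee_rot": TCP orientation; "ft_force": force on the tool from outside, world axes, zero at the start; "moment": the same for the moment, N m; "width": opening from 0.0 (shut) to 1.0 (fully open); "grip_force": force on a finger pad.
Only numpy, scipy, OpenCV 4.12 (cv2) and the standard library are available. Lean on these libraries where they do the work, as an engineer would, in place of code of your own. Each camera call takes 0.05 s, during which the arm holds its last target. There are 200 camera calls.

## Working session

There is one attempt and no reset: what is moved stays moved. The work goes in short steps, Python scripts to look and compute and a tool call to move; the robot and the scene stay as the last step left them, time stands still between calls to the robot, and variables do not carry over. Pictures are saved under pics/ and viewed, at most 10 in all, crops included, and the job is handed in when it is done.

Besides the shell and the picture viewer there is one more tool, called as name(argument=value, ...) on one line, values as JSON. move_arm: Moves the arm, as the interface text tells. Its arguments: {"type":"object","properties":{"motion":{"type":"array","items":{"type":"number"}},"hand":{"type":"number"}},"required":["motion"]}

```bash
mkdir -p pics
python3 - <<'E'
from rig import monitor, imaging
import cv2,numpy as np
s=monitor.read_state();print(s['time'],s['eef_pos'],s['ee_rot'],s['width'])
for n in['top','scene']:
    p,d=imaging.camera(n);cv2.imwrite(f'pics/{n}0.png',p);np.savez(f'{n}0.npz',p=p,d=d)
    print(n,imaging.camera_info(n))
E
```

```text
0.0 [ 0.1917656  -0.62045885  0.25243596] [-3.13990410e+00  1.42296280e-04  2.99859664e-01] 1.0035003897144663
top {'fx': 384.5933936515468, 'fy': 384.5933936515468, 'cx': 276.3094493675532, 'cy': 215.2348341856388, 'dist_coeffs': array([-0.01717025,  0.        ,  0.        ,  0.        ,  0.        ]), 'cam_to_world': array([[-0.0149492 , -0.99604463,  0.0875878 ,  0.39163893],
       [-0.99988211,  0.01458461, -0.0048011 , -0.02311768],
       [ 0.00350468, -0.08764925, -0.99614523,  0.9238672 ],
       [ 0.        ,  0.        ,  0.        ,  1.        ]])}
scene {'fx': 438.4336821831727, 'fy': 438.4336821831727, 'cx': 277.8104005246401, 'cy': 210.54971298103305, 'dist_coeffs': array([-0.09582021,  0.        ,  0.        ,  0.        ,  0.        ]), 'cam_to_world': array([[ 0.73693737, -0.28659138,  0.61219988, -0.13202342],
       [-0.67565666, -0.28512779,  0.67984573, -0.69836755],
       [-0.02028273, -0.91464065, -0.4037587 ,  0.48752183],
       [ 0.        ,  0.        ,  0.        ,  1.        ]])}
```

View pics/top0.png

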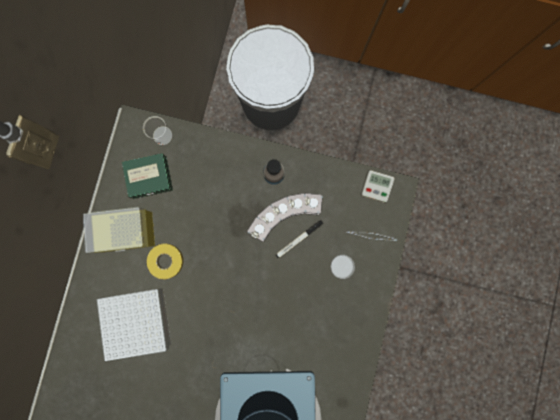

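View pics/scene0.png

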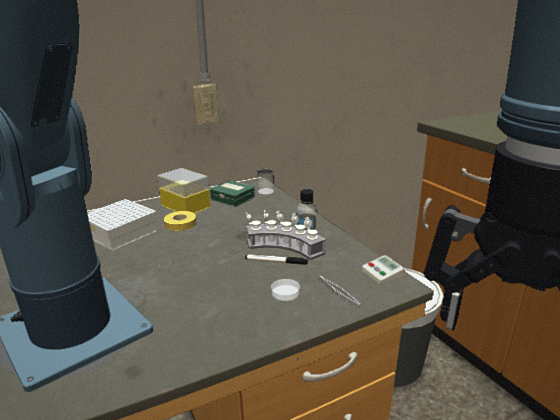

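Run:
```python
import cv2,numpy as np
a=np.load('top0.npz')['p'][180:260,235:345];b=np.load('scene0.npz')['p'][180:290,230:340]
a=cv2.resize(a,(770,560),interpolation=cv2.INTER_CUBIC);b=cv2.resize(b,(600,600),interpolation=cv2.INTER_CUBIC)
cv2.imwrite('pics/a.png',a);cv2.imwrite('pics/b.png',b)
```

```text
(no output)
```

View pics/a.png

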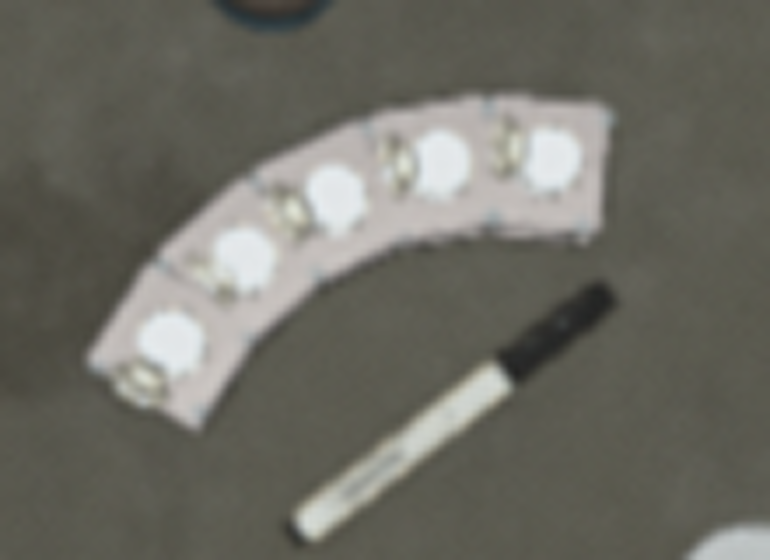

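View pics/b.png

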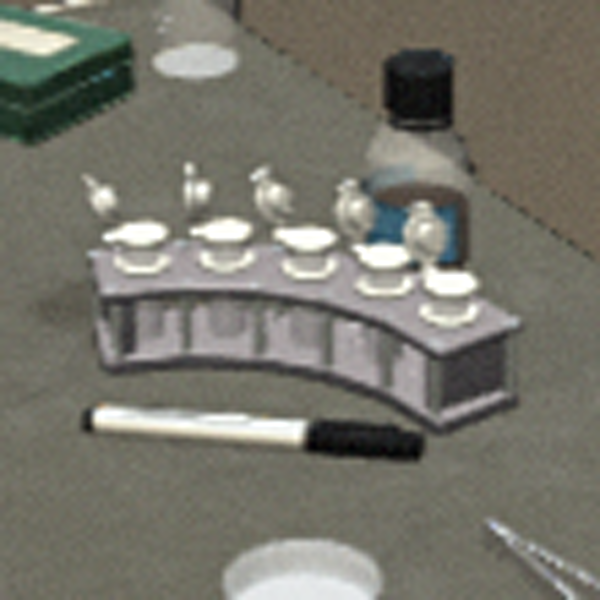

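The crop shows the vial mouths as white discs at about (170,345), (245,260), (335,198), (441,163) and (552,158), running from vial 0 to vial 4. The open lids lean toward the lower-left end, and the marker lies on the hollow side.

```bash
cat > h.py <<'E'
import cv2,numpy as np
from rig import imaging
def cast(name,uv,z):
    i=imaging.camera_info(name);K=np.array([[i['fx'],0,i['cx']],[0,i['fy'],i['cy']],[0,0,1]])
    q=cv2.undistortPoints(np.array(uv,float).reshape(-1,1,2),K,i['dist_coeffs'])[:,0]
    T=i['cam_to_world'];r=np.c_[q,np.ones(len(q))]@T[:3,:3].T
    return T[:3,3]+r*((z-T[2,3])/r[:,2])[:,None]
E
python3 - <<'E'
from h import *
from scipy.optimize import least_squares
g=np.load('top0.npz')['p'].min(2)
px=[]
for c in[(170,345),(245,260),(335,198),(441,163),(552,158)]:
    u=c[0]/7+234.6;v=c[1]/7+179.6
    Y,X=np.mgrid[int(v)-6:int(v)+8,int(u)-6:int(u)+8];w=np.clip(g[Y,X].astype(float)-195,0,40)*(np.hypot(X-u,Y-v)<6.5)
    px.append(((X*w).sum()/w.sum(),(Y*w).sum()/w.sum()))
print(np.round(px,1))
W=cast('top',px,.056);print(W.round(4))
th=(2-np.arange(5))*36/130
L=np.c_[130*np.cos(th)-130,130*np.sin(th)]/1e3
def f(p):
    c,s=np.cos(p[2]),np.sin(p[2]);return (L@np.array([[c,s],[-s,c]])+p[:2]-W[:,:2]).ravel()
r=least_squares(f,[*W[2,:2],.6]);p=r.x;print('rack',p,'deg',np.degrees(p[2]),'res',r.fun.reshape(-1,2).round(4))
fit=W[:,:2]+r.fun.reshape(-1,2)
print('fit',fit.round(4),'tangent deg (dir of shutting)',np.degrees(p[2]+th-np.pi/2).round(1))
np.savez('rack.npz',p=p)
for nm,uv,z in[('bottle',(274,166),.106),('mk1',(279,255),.014),('mk2',(321,223),.014)]:print(nm,cast('top',[uv],z).round(3))
E
```

```text
[[259.1 228.3]
 [269.6 216.2]
 [282.6 207.6]
 [297.6 202.8]
 [313.5 202.2]]
[[ 0.4389  0.012   0.056 ]
 [ 0.466  -0.0121  0.056 ]
 [ 0.4851 -0.0417  0.056 ]
 [ 0.4956 -0.0762  0.056 ]
 [ 0.4965 -0.1122  0.056 ]]
rack [ 0.48527193 -0.04193681  0.43419022] deg 24.877267015599305 res [[-0.     -0.0001]
 [-0.0002  0.0003]
 [ 0.0002 -0.0002]
 [ 0.0001 -0.0001]
 [-0.0001  0.0001]]
fit [[ 0.4389  0.0119]
 [ 0.4658 -0.0118]
 [ 0.4853 -0.0419]
 [ 0.4957 -0.0763]
 [ 0.4964 -0.1121]] tangent deg (dir of shutting) [-33.4 -49.3 -65.1 -81.  -96.9]
bottle [[ 0.57  -0.024  0.106]]
mk1 [[ 0.378 -0.032  0.014]]
mk2 [[ 0.452 -0.133  0.014]]
```

move_arm(motion=[4,4,0,10,8,9,0,20,12,14,0,30,16,19,0,40,20,24,0,50,23,29,0,60,25,34,0,70,26,39,0,80,26,44,0,90,25,49,0,100,25,49,0,105,25,49,0,105], hand=0)

```text
time: 1.6
eef_pos: [0.4417, -0.1308, 0.2532]
ee_rot: [-3.141, -0.0, 2.132]
ft_force: [-0.5, -0.4, 0.8]
width: 0.002
grip_force: 0.0
```

move_arm(motion=[-1,4,0,6,-2,8,0,12,-3,12,0,18,-3.7,15,-3,24,-3.7,17.1,-6,24,-3.7,17.1,-9,24,-3.7,17.1,-12,24,-3.7,17.1,-15,24,-3.7,17.1,-15,24,-3.7,17.1,-15,24])

```text
time: 2.85
eef_pos: [0.4056, 0.0399, 0.104]
ee_rot: [3.141, 0.001, 2.55]
ft_force: [-0.1, -0.4, 0.4]
width: 0.002
grip_force: 0.0
```

Run:
```python
from h import *
from rig import monitor
s=monitor.read_state();print(s['eef_pos'],s['ee_rot'],s['ft_force'])
p,d=imaging.camera('scene');cv2.imwrite('pics/c.png',cv2.resize(p[90:290,190:390],(600,600),interpolation=cv2.INTER_CUBIC))
# waypoints: TCP relative to here
rp=np.load('rack.npz')['p'];R=.13
C=rp[:2]-R*np.array([np.cos(rp[2]),np.sin(rp[2])])
x0=s['eef_pos']
for q in np.arange(-102,106,9):
    t=rp[2]-q/130;e=C+R*np.array([np.cos(t),np.sin(t)])
    print(q,((e-x0[:2])*100).round(1),round(np.degrees(t+np.pi/2-s['ee_rot'][2]),0))
```

```text
[0.40557629 0.0398699  0.10395995] [3.14116789e+00 6.01719633e-04 2.54985042e+00] [-0.08676612 -0.41197785  0.40104189]
-102 [ 0.7 -1.4] 14.0
-93 [ 1.5 -1.8] 10.0
-84 [ 2.3 -2.2] 6.0
-75 [ 3.1 -2.6] 2.0
-66 [ 3.8 -3.1] -2.0
-57 [ 4.5 -3.7] -6.0
-48 [ 5.2 -4.3] -10.0
-39 [ 5.8 -4.9] -14.0
-30 [ 6.4 -5.6] -18.0
-21 [ 6.9 -6.4] -22.0
-12 [ 7.4 -7.1] -26.0
-3 [ 7.8 -7.9] -30.0
6 [ 8.2 -8.7] -34.0
15 [ 8.5 -9.6] -38.0
24 [  8.8 -10.4] -42.0
33 [  9.  -11.3] -46.0
42 [  9.1 -12.2] -50.0
51 [  9.2 -13.1] -54.0
60 [  9.2 -14. ] -58.0
69 [  9.1 -14.9] -62.0
78 [  9.  -15.8] -66.0
87 [  8.8 -16.7] -70.0
96 [  8.6 -17.5] -74.0
105 [  8.3 -18.4] -77.0
```

View pics/c.png

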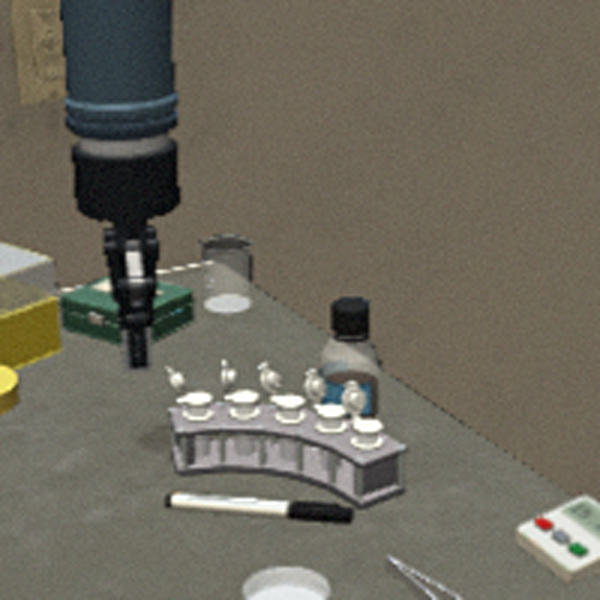

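The picture shows the closed fingertips at about (137,362), well clear of the rack end and of lid 0 at (177,378). The first pass goes high, with tips at about 71 mm, so the lids only half fold.

move_arm(motion=[0,0,-1.1,0,0,0,-1.1,0,1.5,-1.5,-1.1,0,2.3,-2.2,-1.1,0,3.1,-2.6,-1.1,0,3.8,-3.1,-1.1,-2,4.5,-3.7,-1.1,-6,5.2,-4.3,-1.1,-10,5.8,-4.9,-1.1,-14,6.4,-5.6,-1.1,-18,6.9,-6.4,-1.1,-22,6.9,-6.4,-1.1,-22])

```text
time: 4.4
eef_pos: [0.4743, -0.0246, 0.0923]
ee_rot: [3.142, 0.0, 2.166]
ft_force: [-0.7, 0.1, 0.1]
width: 0.002
grip_force: 0.0
```

Run:
```python
from h import *
p,d=imaging.camera('scene');cv2.imwrite('pics/d.png',cv2.resize(p[150:270,220:340],(600,600),interpolation=cv2.INTER_CUBIC))
```

```text
(no output)
```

View pics/d.png

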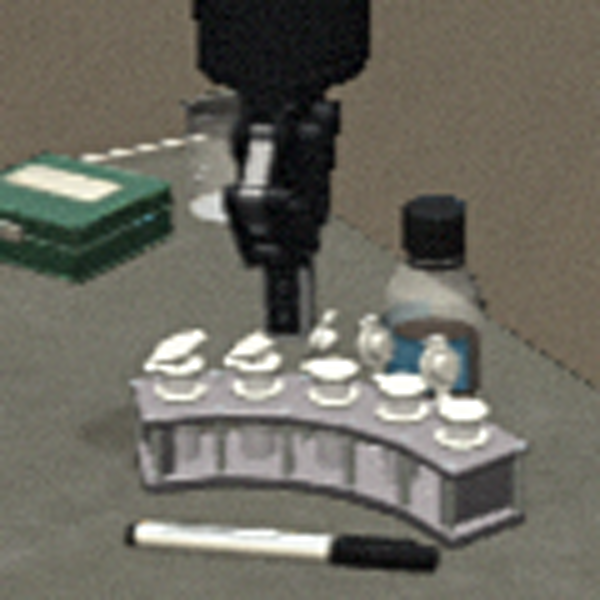

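Lids 0 and 1, at (178,350) and (252,350), are half folded, the rack hasn't moved, and the fingertips are about to reach lid 2 at (325,332). I'll carry on.

move_arm(motion=[0.5,-0.7,0,-4,0.9,-1.5,0,-8,1.3,-2.3,0,-12,1.6,-3.2,0,-16,1.9,-4.0,0,-20,2.1,-4.9,0,-24,2.2,-5.8,0,-28,2.3,-6.7,0,-32,2.3,-7.6,0,-36,2.2,-8.5,0,-40,2.1,-9.4,0,-44,1.9,-10.3,0,-48])

```text
time: 5.95
eef_pos: [0.4929, -0.1275, 0.0923]
ee_rot: [-3.142, 0.0, 1.326]
ft_force: [0.3, 0.2, -0.3]
width: -0.002
grip_force: 0.0
```

move_arm(motion=[-0.3,-1.0,0,0,-0.3,-1.0,3,0,-0.3,-1.0,6,0,-1,3,6,10,-1,6,6,20,-2,9,6,30,-4,12,6,40,-6,14,6,50,-7,16,6,60,-8.8,16.7,6,70,-8.8,16.7,3,70,-8.8,16.7,0,70])

```text
time: 7.45
eef_pos: [0.4053, 0.0396, 0.0919]
ee_rot: [3.141, 0.001, 2.552]
ft_force: [-0.2, -0.5, 0.3]
width: -0.002
grip_force: 0.0
```

Run:
```python
from h import *
from rig import monitor
s=monitor.read_state();print(s['time'],s['eef_pos'],s['ee_rot'],s['ft_force'])
p,d=imaging.camera('scene');cv2.imwrite('pics/e.png',cv2.resize(p[150:270,220:340],(600,600),interpolation=cv2.INTER_CUBIC))
```

```text
7.45 [0.40528572 0.03955059 0.09188244] [3.14086526e+00 1.20106226e-03 2.55198782e+00] [-0.20616833 -0.49041889  0.26168705]
```

View pics/e.png

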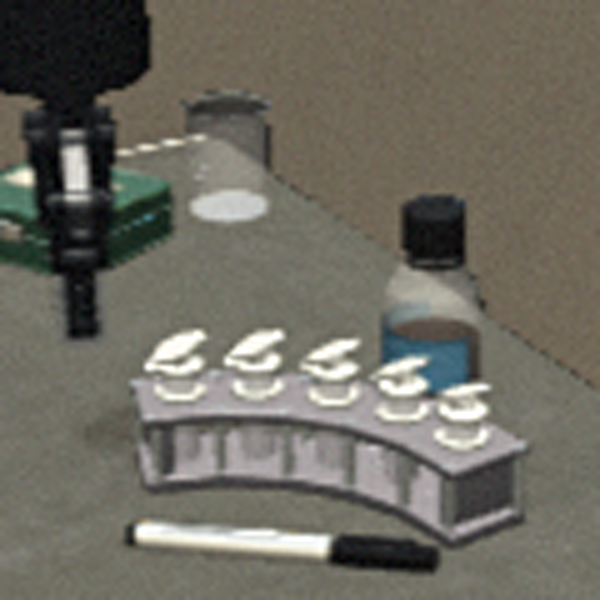

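All five lids are half folded and the rack is in place. The second pass goes low, with tips at about 61.5 mm.

move_arm(motion=[0,0,-0.8,0,0,0,-0.8,0,1.5,-1.5,-0.8,0,2.3,-2.2,-0.8,0,3.1,-2.6,-0.8,0,3.8,-3.1,-0.8,-2,4.5,-3.7,-0.8,-6,5.2,-4.3,-0.8,-10,5.8,-4.9,-0.8,-14,6.4,-5.6,-0.8,-18,6.9,-6.4,-0.8,-22,6.9,-6.4,-0.8,-22])

```text
time: 9.0
eef_pos: [0.4743, -0.0246, 0.0843]
ee_rot: [3.142, 0.0, 2.166]
ft_force: [-0.1, -0.0, 0.3]
width: 0.002
grip_force: 0.1
```

Run:
```python
from h import *
p,d=imaging.camera('scene');cv2.imwrite('pics/f.png',cv2.resize(p[150:270,220:340],(600,600),interpolation=cv2.INTER_CUBIC))
```

```text
(no output)
```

View pics/f.png

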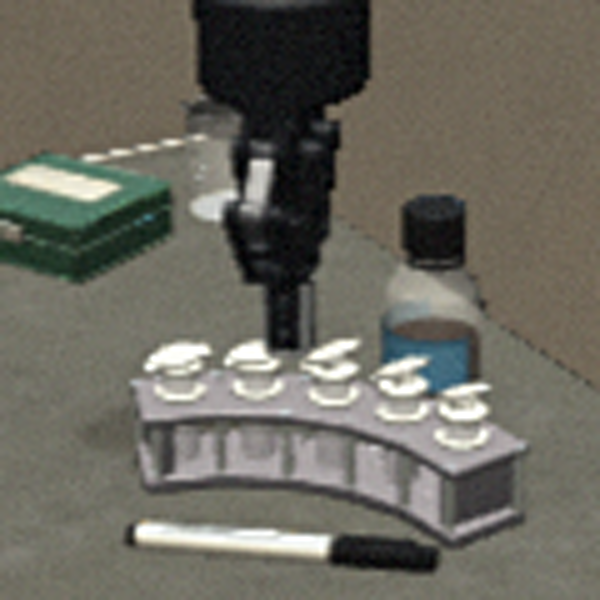

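Lids 0 and 1 now lie nearly flat, while lids 2 to 4 are still half open. I'll check their tilt with the depth image before going on.

```bash
cat > tilt.py <<'E'
from h import *
def tilt():
    rp=np.load('rack.npz')['p'];C=rp[:2]-.13*np.array([np.cos(rp[2]),np.sin(rp[2])])
    for name in('top','scene'):
        p,d=imaging.camera(name);i=imaging.camera_info(name);V,U=np.nonzero(d>0)
        K=np.array([[i['fx'],0,i['cx']],[0,i['fy'],i['cy']],[0,0,1]])
        q=cv2.undistortPoints(np.c_[U,V].astype(float).reshape(-1,1,2),K,i['dist_coeffs'])[:,0]
        T=i['cam_to_world'];P=(np.c_[q,np.ones(len(q))]*d[V,U][:,None])@T[:3,:3].T+T[:3,3]
        for k in range(5):
            t=rp[2]+(2-k)*36/130;r=np.array([np.cos(t),np.sin(t)]);tn=np.array([r[1],-r[0]])
            D=P[:,:2]-C-.13*r;a=D@tn;b=D@r
            m=(np.abs(b)<.009)&(a>-.011)&(a<.011)&(P[:,2]>.05)&(P[:,2]<.08)
            f=np.polyfit(a[m],P[m,2],1) if m.sum()>5 else (0,0)
            print(name,k,m.sum(),'slope %.2f mid z %.4f'%tuple(f))
E
python3 -c "
from tilt import *
tilt()"
```

```text
top 0 18 slope 0.14 mid z 0.0596
top 1 0 slope 0.00 mid z 0.0000
top 2 0 slope 0.00 mid z 0.0000
top 3 0 slope 0.00 mid z 0.0000
top 4 0 slope 0.00 mid z 0.0000
scene 0 62 slope 0.15 mid z 0.0590
scene 1 58 slope 0.14 mid z 0.0600
scene 2 66 slope 0.04 mid z 0.0610
scene 3 64 slope 0.03 mid z 0.0605
scene 4 62 slope 0.04 mid z 0.0606
```

move_arm(motion=[0.5,-0.7,-0.05,-4,0.9,-1.5,-0.08,-8,1.3,-2.3,-0.08,-12,1.6,-3.2,-0.08,-16,1.9,-4.0,-0.08,-20,2.1,-4.9,-0.08,-24,2.2,-5.8,-0.08,-28,2.3,-6.7,-0.08,-32,2.3,-7.6,-0.08,-36,2.2,-8.5,-0.08,-40,2.1,-9.4,-0.08,-44,1.9,-10.3,-0.08,-48])

```text
time: 10.65
eef_pos: [0.4928, -0.1276, 0.0835]
ee_rot: [3.142, 0.0, 1.325]
ft_force: [-0.1, -0.7, 0.2]
width: 0.001
grip_force: 0.0
```

move_arm(motion=[-0.3,-0.9,0,0,-0.6,-1.8,0,0,-0.6,-1.8,0,0,-0.6,-1.8,4,0,-0.6,-4,8,0,-0.6,-10,12,0,-0.6,-16,12,0,-0.6,-20,12,0,-0.6,-20,12,0,-0.6,-20,12,0])

```text
time: 11.9
eef_pos: [0.4871, -0.3257, 0.2032]
ee_rot: [-3.141, -0.001, 1.331]
ft_force: [0.4, 0.2, -0.8]
width: -0.002
grip_force: 0.0
```

Run:
```python
from tilt import *
tilt()
p,d=imaging.camera('scene');q=imaging.camera('top')[0]
a=cv2.resize(p[180:280,230:330],(400,400),interpolation=cv2.INTER_CUBIC);b=cv2.resize(q[180:280,235:335],(400,400),interpolation=cv2.INTER_CUBIC)
cv2.imwrite('pics/g.png',np.hstack([a,b]))
```

```text
top 0 68 slope 0.11 mid z 0.0600
top 1 71 slope 0.09 mid z 0.0595
top 2 69 slope 0.08 mid z 0.0594
top 3 67 slope 0.06 mid z 0.0599
top 4 65 slope 0.10 mid z 0.0595
scene 0 57 slope 0.13 mid z 0.0591
scene 1 62 slope 0.06 mid z 0.0592
scene 2 61 slope -0.01 mid z 0.0589
scene 3 57 slope -0.03 mid z 0.0588
scene 4 59 slope -0.14 mid z 0.0591
```

View pics/g.png

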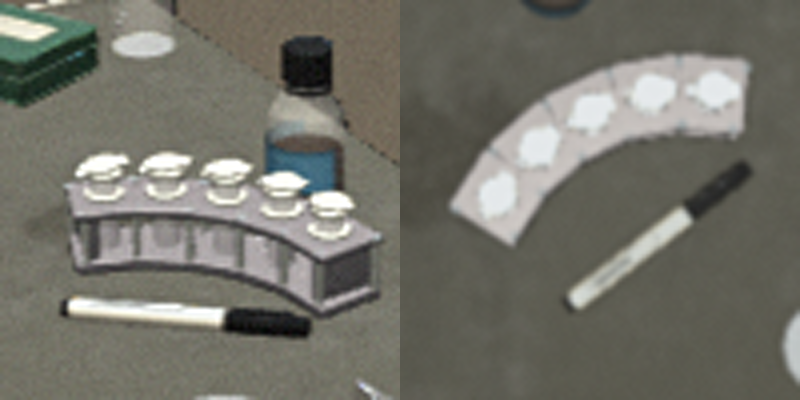

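The lids lie shut at about 0.1 rad, the rack and marker are where they were, and the hand is clear.

```bash
python3 -c "
from rig import job
print(job.job_done())"
```

```text
the job is handed in; nothing more can be done
None
```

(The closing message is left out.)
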